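Post a petri dish through the chute flap of a bench dry box

TASK

With the fingertips, push the covered petri dish along the loading shelf of the dry box and in under the hanging flap until it goes over the crest and slides down the chute inside; then draw the fingers back out so that the flap swings shut behind it. Only push the dish, gently: do not pinch or lift it. Leave the crucible and the two sample bottles beside the box where they stand.

Things in the scene. Friction and masses are not known exactly. Their poses are not given: they have to be found in the camera images.
- petri_dish: covered round petri dish of clear glass, radius 28 mm, 16 mm high, about 50 g, lying loose on the shelf of the dry box. The lid is fixed; to the touch it is one plain disc. Origin: centre of its underside. It slides under a push of less than 1 N and stops on the shelf when the push stops.
- drybox: fixed dry box with a loading shelf in front: grey walls, clear roof with a round dial, bare steel shelf 56 mm above the bench. Origin: on the bench, mid-doorway, in the plane of the shut flap; x points from the shelf into the box, y left seen from the shelf, z up. Box: x 0 to 140 mm, 133 mm wide, roof 122 mm high (dial 130). Shelf: from x = -165 mm, 132 mm wide.
- shelf_front (a point): middle of the shelf's front edge, on its top face 56 mm above the bench; drybox x = -165 mm. Side lips 3 mm thick stand 10 mm above the shelf, inner faces 63 mm either side of the middle, from here to x = -73 mm; the front edge has no lip.
- lane_start (a point): point on the shelf's top, mid-way between the guide lips, where the straight lane begins; drybox x = -36 mm. The lips (10 mm above the shelf) close in from 61 mm either side of the middle at x = -73 mm to 36 mm here, then run straight to x = -7 mm. No lips behind the flap.
- chute_crest (a point): middle of the crest, 18 mm behind the flap (drybox x = 18 mm), level with the shelf. Behind it a slippery white chute falls, 26 degrees for 16 mm, then 32 degrees to a rubber buffer about 85 mm behind the crest. A dish whose centre has passed the crest tips over it and slides down by its weight to the buffer, clear of the flap.
- hinge_mid (a point): middle of the flap's level hinge (along the drybox's y), 56 mm above the shelf. Hinge and lintel fill heights 52 to 63 mm above the shelf, from x = -4 to 8 mm; the roof lies over them. The doorway is 120 mm wide.
- flap (a joint): angle of the bare aluminium flap (110 mm wide, 2.5 mm thick, 15 g) hanging in the doorway. 0 = hanging shut; grows as its lower edge swings into the box, to 1.45 rad; it cannot swing outward. No latch: dish or finger opens it with under 1 N. It rides over whatever is beneath and falls shut by its weight in about 1 s once nothing is in its way.
- flap_edge (a point): middle of the flap's rolled lower edge (6 mm thick polished bead), 52 mm below the hinge; when shut it hangs 4 mm above the shelf
- crucible: white porcelain crucible, 44 mm across the rim, 36 mm high, standing loose on the bench to the left of the shelf. Origin: centre of its underside.
- vial_c: brown screw-cap sample bottle with blue cap, 36 mm across, 72 mm high, standing loose on the bench to the right of the shelf. Origin: centre of its underside.
- vial_b: white screw-cap sample bottle, 29 mm across, 60 mm high, standing loose on the bench to the left of the box. Origin: centre of its underside.

How it is judged:
On the way, in this order (a step that is already met when the one before it is completed fails the run):
1. the dish lies in the lane between the guide lips, the flap still shut before it (x of petri_dish in the frame of drybox above -0.055 m and y of petri_dish in the frame of drybox between -0.02 and 0.02 m and value of joint flap below 0.1 rad), for 0.05 s.
2. the flap is pushed open and the dish is passing under it (value of joint flap above 0.3 rad and x of petri_dish in the frame of drybox above -0.01 m), for 0.05 s.
At the end, for the whole second after the job is handed in: The dish rests still, right side up, down on the chute inside the box (its centre 55 to 110 mm behind the flap's plane and below the crest), the flap hangs shut (within 0.06 rad) and still, and the crucible and both sample bottles are within 15 mm of where they stood (x of petri_dish in the frame of drybox between 0.055 and 0.11 m and y of petri_dish in the frame of drybox between -0.045 and 0.045 m and height (world z) of petri_dish below 0.05 m and angle between petri_dish's own z axis and vertical below 0.7 rad and linear speed of petri_dish below 0.01 m/s and value of joint flap below 0.06 rad and velocity of joint flap between -0.1 and 0.1 rad/s and distance of each of crucible, vial_c, vial_b from where it was at the start of the episode below 0.015 m); the robot touches nothing.
It fails at once if the dish is lifted off the shelf (height (world z) of petri_dish above 0.068 m).
It fails at once if the dish is tipped up or turned over (angle between petri_dish's own z axis and vertical above 0.9 rad).
It fails at once if the dish is pinched or pressed hard (over 15 N) (contact force between the fingers and petri_dish above 15 N).
It fails at once if the crucible or a sample bottle is displaced (distance of any of crucible, vial_c, vial_b from where it was at the start of the episode above 0.015 m).
It also fails if it takes over 38 s, if anything falls off the work surface, if the arm or the gripper's body presses on something with over 40 N, if the wrist force passes 120 N, or if a joint passes its speed limit or range.

ROBOT

A 6-joint arm with a two-finger parallel gripper is mounted at the origin on a cart in front of the work surface, level with it; the furniture and walls round the work are solid. World frame = base frame: x ahead of the robot, y to its left, z up, the work surface at z = 0. Lengths are in m, angles in rad, forces in N, time in s.
With the tool pointing down it reaches from about 0.325 to 0.875 m from the base axis. Payload 4.4 kg.
Tool frame: the origin (TCP) lies midway between the tips of the shut fingers; the grasp point (between the pads) lies 19 mm behind it; z points along the fingers, y is the line along which they close (so a half turn about z gives the same grasp; the last joint's range is limited). The gripper opens to 85 mm and grips with 20 to 120 N. Pads are 22 mm wide; open, the fingers measure 114 mm over their backs; the gripper's body (76 mm by 85 mm) begins 54 mm behind the grasp point. The pads swing forward as they close: fully open they stand 13 mm farther back than shut.
Start: joints at [1.087, 0.207, 1.542, -0, 1.393, -0.15], TCP at [0.188, 0.543, 0.201] pointing down, gripper open.
Joint ranges: [-2.73, 2.73], [-0.86, 2.22], [0.23, 2.46], [-1.11, 4.25], [0.08, 2.63], [-2.82, 2.82]. Speed limits (rad/s): [2.79, 2.79, 3.14, 3.14, 3.14, 3.14].

INTERFACE

Orientations are given as a rotation vector (axis times angle).
In Python, from station import manip gives the robot as it stands.
- The arm moves only by the tool play_rows, never from a script. Its argument "series" is a list of rows, each a list of 7 numbers: the shift along the tool's x, y, z in m, then the turn, a rotation vector about the tool's x, y, z in rad, then the closure in counts, from 0 (fully open) to 255 (shut). In form: [[tx, ty, tz, rx, ry, rz, hand], ...]. A call has 1 to 8 rows; each row is the pose to reach, as a shift and turn from the pose commanded when the call began, along the tool's axes at that moment; what a row does not reach only later rows make up. A row lasts 1/8 s, in which the tool goes at most 62.5 mm and 10.7 degrees, less where a joint would pass 70% of its speed; a pose out of reach is approached as far as the arm can. A call with a gripper value outside its range is refused whole. The fingers move at their own pace and stop on an object; the grip force is fixed at half the most. Time passes only in rows, so rows that repeat a pose let the fingers close. It gives the time, the measured TCP pose, the force, the opening and the grip force at its end, in the units of the state.
- manip.get_obs(): the state, without advancing time (a new reading comes with each control period).
- manip.get_image(name): name is "side" or "top" or "wrist"; returns (picture, depth): 400x640x3 uint8, red, green, blue; 400x640 float32, m along the optical axis (not along the pixel's ray), 0 where there is no reading.
- manip.get_calibration(name): a dict with "vfov" (degrees; the focal length in pixels is half the picture's height over the tangent of half this angle, whatever the lens; pixels are square), "cx", "cy" (the principal point, pixels), "dist_coeffs" ([k1, k2, p1, p2, k3] as OpenCV has them; the pictures are not rectified), "world_to_cam" (4x4, takes a point from world to camera coordinates); the wrist camera has in their place "T_tool_cam" (4x4, takes a point from camera to tool coordinates, whose origin is the TCP and whose axes are the flange's). Camera axes: x right, y down, z forward; pixel columns grow to the right and rows downward; lengths in m; the calibration is good to about 2 mm. A picture is of the moment at which its call begins: read the wrist's pose just before it. get_calibration takes no time and is no camera call.
- manip.job_done(): hands the job in; it is judged then, once.
The state is a dict: "t": time; "joints": joint angles; "joint_velocities": joint speeds; "joint_torque": joint torques, N m; "eef_pos": TCP position; "tcp_rot": TCP orientation; "ft_force": force on the tool from outside, world axes, zero at the start; "torque": the same for the moment, N m; "gripper_width": finger opening in m; "gripper_force": force on a finger pad.
Only numpy, scipy, OpenCV 4.12 (cv2) and the standard library are available. Lean on these libraries where they do the work, as an engineer would, in place of code of your own. Each camera call takes 0.05 s, during which the arm holds its last target. There are 200 camera calls.

## Working session

There is one attempt and no reset: what is moved stays moved. The work goes in short steps, Python scripts to look and compute and a tool call to move; the robot and the scene stay as the last step left them, time stands still between calls to the robot, and variables do not carry over. Pictures are saved under pics/ and viewed, at most 10 in all, crops included, and the job is handed in when it is done.

Besides the shell and the picture viewer there is one more tool, called as name(argument=value, ...) on one line, values as JSON. play_rows: Moves the arm, as the interface text tells. Its arguments: {"type":"object","properties":{"series":{"type":"array"}},"required":["series"]}

```bash
mkdir -p pics
cat > h.py <<'E'
import numpy as np, cv2
from station import manip
def K(c,h=400):
    f=h/2/np.tan(np.radians(c["vfov"])/2); return np.array([[f,0,c["cx"]],[0,f,c["cy"]],[0,0,1.]])
def cam(name):
    c=manip.get_calibration(name); return K(c),np.array(c["dist_coeffs"],float),np.array(c["world_to_cam"])
def plane(name,px,z):
    k,d,T=cam(name); u=cv2.undistortPoints(np.array(px,float).reshape(-1,1,2),k,d).reshape(-1,2)
    R=T[:3,:3];o=-R.T@T[:3,3]; r=np.c_[u,np.ones(len(u))]@R
    return o+r*((z-o[2])/r[:,2])[:,None]
def cloud(name,dep):
    k,d,T=cam(name); v,u=np.mgrid[0:400,0:640]
    n=cv2.undistortPoints(np.stack([u,v],-1).reshape(-1,1,2).astype(float),k,d).reshape(400,640,2)
    p=np.dstack([n*dep[...,None],dep]); return (p-T[:3,3])@T[:3,:3]
E
python3 - <<'E'
from h import *
for n in("top","side"):
    p,d=manip.get_image(n); cv2.imwrite(f"pics/{n}0.png",p[...,::-1]); np.savez(f"{n}0",p=p,d=d)
    c=manip.get_calibration(n);print(c)
print(manip.get_obs())
E
```

```text
{'vfov': 53.29201121886544, 'cx': 322.81700616925264, 'cy': 203.97876824969225, 'dist_coeffs': array([-0.07913047,  0.        ,  0.        ,  0.        ,  0.        ]), 'world_to_cam': array([[ 0.13098478, -0.99138246, -0.00194861, -0.08308771],
       [-0.96999785, -0.12775281, -0.20684146,  0.61287956],
       [ 0.20481006,  0.02898323, -0.97837253,  0.83208188],
       [ 0.        ,  0.        ,  0.        ,  1.        ]])}
{'vfov': 54.23504836862311, 'cx': 323.126773309286, 'cy': 200.04521435784363, 'dist_coeffs': array([-0.01867485,  0.        ,  0.        ,  0.        ,  0.        ]), 'world_to_cam': array([[ 0.83634274, -0.54797928,  0.01579692, -0.5199976 ],
       [-0.34475892, -0.54814881, -0.7620198 ,  0.25191664],
       [ 0.42623012,  0.63186359, -0.64736101,  0.66576324],
       [ 0.        ,  0.        ,  0.        ,  1.        ]])}
{'t': 0.1, 'joints': array([ 1.08649913e+00,  2.07360114e-01,  1.54284326e+00, -1.31407962e-05,
        1.39350501e+00, -1.50500842e-01]), 'joint_velocities': array([ 4.27788913e-04, -2.73126421e-03, -2.43281647e-03,  3.33964687e-04,
       -1.30365757e-04,  5.29439526e-05]), 'joint_torque': array([-3.56910687e-05, -3.84092724e+01, -2.92550021e+01, -2.21683863e-04,
        4.80607632e-03,  3.39328130e-05]), 'eef_pos': array([0.18804511, 0.54257566, 0.20041231]), 'tcp_rot': array([-0.52178376, -3.09729961,  0.00316308]), 'ft_force': array([0.20314727, 0.07189841, 0.1043967 ]), 'torque': array([ 0.02045823, -0.03407588,  0.01206483]), 'gripper_force': 0.0, 'gripper_width': 0.0856980773279205}
```

View pics/top0.png

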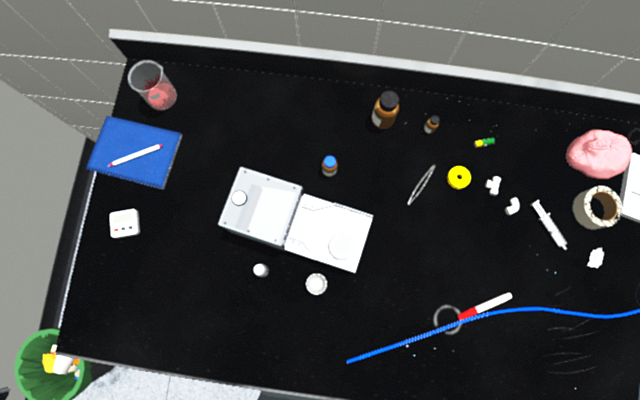

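View pics/side0.png

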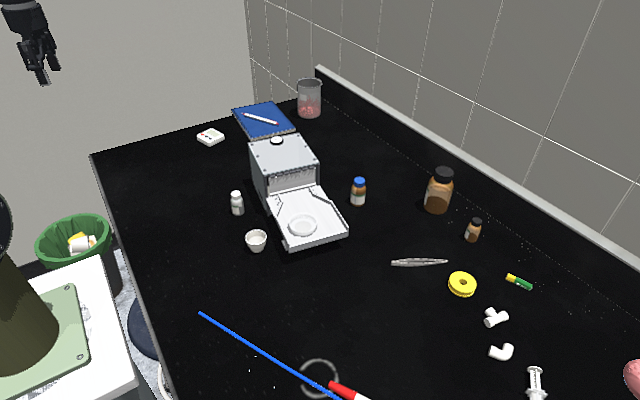

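The top view shows the box around (260,207) with the shelf extending right to the edge (372,213)–(356,271). The dish is near (342,245), and the drybox x axis points to image left. I'll zoom both views for precise corners.

Run:
```python
import cv2
a=cv2.imread("pics/top0.png")[155:285,205:385]; b=cv2.imread("pics/side0.png")[125:260,225:365]
cv2.imwrite("pics/t1.png",cv2.resize(a,None,fx=4.4,fy=4.4,interpolation=2)); cv2.imwrite("pics/s1.png",cv2.resize(b,None,fx=4.4,fy=4.4,interpolation=2))
from h import *
z=np.load("top0.npz");P=cloud("top",z["d"]);p=z["p"]
# shelf: points in height 0.05-0.062 ; roof
for lo,hi in((.05,.061),(.112,.127)):
    m=((P[...,2]>lo)&(P[...,2]<hi)&(P[...,1]>0)&(z["d"]>0)).astype(np.uint8)
    m=cv2.morphologyEx(m,cv2.MORPH_OPEN,np.ones((3,3)))
    n,l,s,c=cv2.connectedComponentsWithStats(m)
    i=1+s[1:,4].argmax(); q=P[l==i]; r=cv2.minAreaRect((q[:,:2]*1000).astype(np.float32)); print(s[i],r,np.median(q[:,2])); print(cv2.boxPoints(r))
```

```text
[290 207  31  47 905] ((557.60205078125, 31.318552017211914), (100.59671783447266, 62.53302764892578), 0.055711131542921066) 0.057042285572170386
[[5.0727332e+02 6.2536144e+01]
 [5.0733411e+02 3.1462200e-03]
 [6.0793079e+02 1.0095978e-01]
 [6.0787000e+02 6.2633957e+01]]
[ 219  168   83   77 3905] ((587.2511596679688, 126.33870697021484), (142.8741455078125, 132.51211547851562), 78.90019226074219) 0.1229901252366131
[[508.4816    68.993515]
 [638.5148    43.482452]
 [666.02075  183.6839  ]
 [535.98755  209.19496 ]]
```

View pics/t1.png

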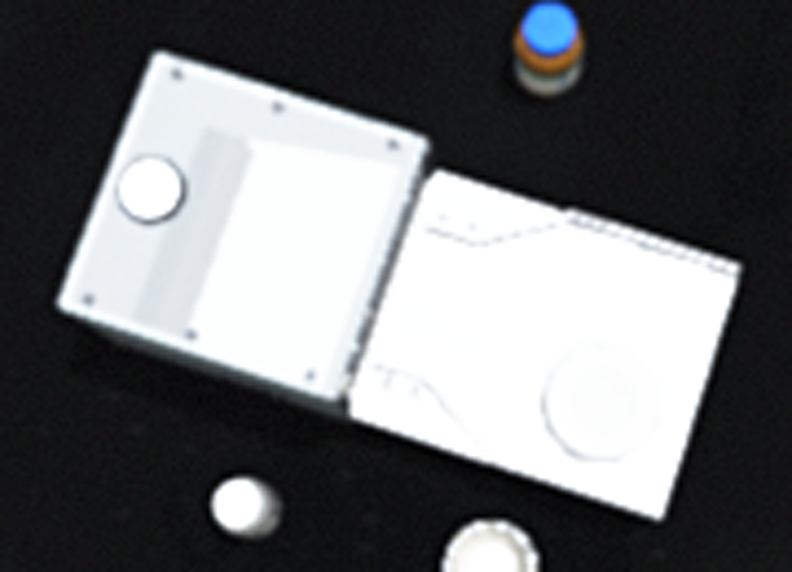

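View pics/s1.png

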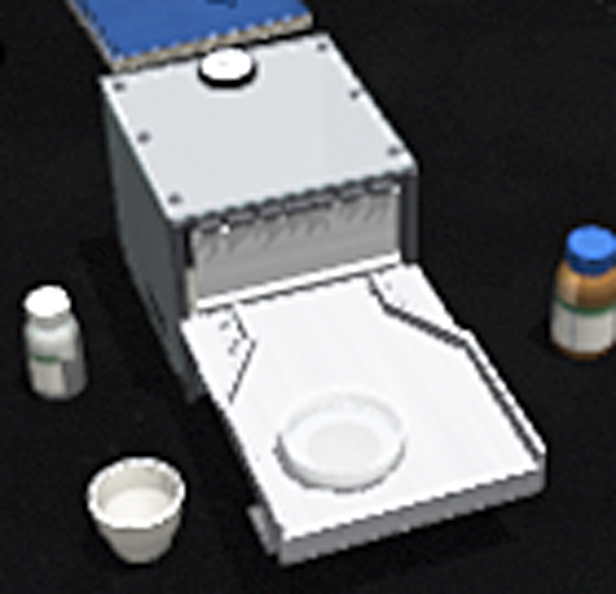

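The zoomed top view puts the dish at about crop (601,401), near the left lip. The side view shows its lid near crop (342,435). The flap hangs shut and the crucible stands left of the shelf. Next I compute the frame and the dish position.

Run:
```python
from h import *
t=lambda a:(np.array(a,float)+.5)/4.4-.5+[205,155]
s=lambda a:(np.array(a,float)+.5)/4.4-.5+[225,125]
r=plane("top",t([(157,52),(428,140),(345,403),(60,303)]),.122);print("roof",r)
rs=plane("side",s([(103,80),(330,38),(417,165),(175,218)]),.122);print("roof side",rs)
print("shelf fr,fl top z.066",plane("top",t([(740,265),(662,520)]),.066), "side R lip top",plane("side",s([(545,448)]),.066),"side L",plane("side",s([(280,540)]),.056))
d=(r[0]+r[3]-r[1]-r[2])[:2]; d/=np.linalg.norm(d); o=(r[1]+r[2])[:2]/2
print("top axis",np.degrees(np.arctan2(d[1],d[0])),o)
d2=(rs[0]+rs[1]-rs[2]-rs[3])[:2]; d2/=np.linalg.norm(d2); print("side",np.degrees(np.arctan2(d2[1],d2[0])),(rs[2]+rs[3])[:2]/2)
a=np.radians(78.9); X=np.array([np.cos(a),np.sin(a)]);Y=np.array([-X[1],X[0]]); O=np.array([.5738,.0572])
for n,q,z in(("top",t([(601,402)]),.072),("side",s([(342,432)]),.072),("top",t([(492,563)]),.036),("top",t([(550,28)]),.072),("top",t([(243,505)]),.06)):
    w=plane(n,q,z)[0]; e=w[:2]-O; print(n,w,"box",e@X,e@Y)
# dish outline from side/top via local contrast
p=np.load("side0.npz");P=cloud("side",p["d"]);e=P[...,:2]-O;bx=e@X;by=e@Y
m=(P[...,2]>.066)&(P[...,2]<.08)&(bx<-.04)&(bx>-.16)&(abs(by)<.058); q=np.c_[bx[m],by[m]]*1000
print(m.sum(),cv2.minEnclosingCircle(q.astype(np.float32)) if m.sum() else 0)
m=(abs(P[...,2]-.056)<.004)&(bx<-.02)&(bx>-.2)&(abs(by)<.08); print("shelf box extents",np.percentile(bx[m],[0.5,99.5]),np.percentile(by[m],[.5,99.5]),np.median(P[m][:,2]))
print(manip.get_calibration("wrist")["T_tool_cam"])
```

```text
roof [[0.66502629 0.18294574 0.122     ]
 [0.63824131 0.04503791 0.122     ]
 [0.5076294  0.06559507 0.122     ]
 [0.53648344 0.20735703 0.122     ]]
roof side [[0.53654781 0.20561963 0.122     ]
 [0.66549305 0.17836055 0.122     ]
 [0.6390275  0.04540416 0.122     ]
 [0.51264652 0.07035074 0.122     ]]
shelf fr,fl top z.066 [[ 0.6080597  -0.11614597  0.066     ]
 [ 0.47590219 -0.09164567  0.066     ]] side R lip top [[ 0.60828697 -0.11460059  0.066     ]] side L [[ 0.4783703  -0.09068332  0.056     ]]
top axis 78.74817954206908 [0.57293536 0.05531649]
side 79.3649516840461 [0.57583701 0.05787745]
top [ 0.52922261 -0.05448224  0.072     ] box -0.11817509370414998 0.0222421769460916
side [ 0.52993762 -0.05962955  0.072     ] box -0.12308844909785974 0.020549578121424033
top [ 0.44459116 -0.01075249  0.036     ] box -0.09155682373592443 0.11370933536251021
top [ 0.71825293 -0.00469621  0.072     ] box -0.0329279310205083 -0.1536669753679595
top [0.45600754 0.1155697  0.06      ] box 0.03460012204766586 0.12682632407964614
502 ((-91.42529296875, -0.52845698595047), 64.88904571533203)
shelf box extents [-0.1649718  -0.02078736] [-0.0648603   0.06517182] 0.055661897243659636
[[ 1.33292886e-04 -9.61006640e-01 -2.76525262e-01  7.09869577e-02]
 [ 9.99999773e-01 -5.43671128e-05  6.70969482e-04  3.10796693e-04]
 [-6.59840008e-04 -2.76525289e-01  9.61006415e-01 -1.72559155e-01]
 [ 0.00000000e+00  0.00000000e+00  0.00000000e+00  1.00000000e+00]]
```

```bash
cat >> h.py <<'E'
from scipy.spatial.transform import Rotation as Ro
A=np.radians(79.0); X=np.array([np.cos(A),np.sin(A),0]);Y=np.array([-X[1],X[0],0]);Z=np.array([0,0,1.]);O=np.array([.574,.057,.056])
def tgt(tilt,s):  # s=+1: tool x forward
    t=np.radians(tilt); z=np.sin(t)*X-np.cos(t)*Z; x=s*(np.cos(t)*X+np.sin(t)*Z)
    return Ro.from_matrix(np.c_[x,np.cross(z,x),z])
def go(bx,by,h,tilt=20,s=1):
    o=manip.get_obs(); R0=Ro.from_rotvec(o["tcp_rot"]); p=O+X*bx+Y*by+Z*h
    print("s",s,"shift",R0.inv().apply(p-o["eef_pos"]).round(4),"turn",(R0.inv()*tgt(tilt,s)).as_rotvec().round(4))
def box():
    o=manip.get_obs(); e=o["eef_pos"]-O; print("t",o["t"],"tcp box",(e@X).round(4),(e@Y).round(4),e[2].round(4),"w",o["gripper_width"].round(4),"f",o["ft_force"].round(2),"j",o["joints"].round(2))
E
python3 -c "
from h import *
box();go(-.168,.021,.08,20,1);go(-.168,.021,.08,20,-1)"
```

```text
Traceback (most recent call last):
  File "h.py", line 24, in box
    o=manip.get_obs(); e=o["eef_pos"]-O; print("t",o["t"],"tcp box",(e@X).round(4),(e@Y).round(4),e[2].round(4),"w",o["gripper_width"].round(4),"f",o["ft_force"].round(2),"j",o["joints"].round(2))
                                                                                                                    ^^^^^^^^^^^^^^^^^^^^^^^^
AttributeError: 'float' object has no attribute 'round'
```

```bash
sed -i 's/o\["gripper_width"\].round(4)/round(o["gripper_width"],4)/' h.py
python3 -c "
from h import *
box();go(-.168,.021,.08,20,1);go(-.168,.021,.08,20,-1)"
```

```text
t 0.1 tcp box 0.403 0.4715 0.1444 w 0.0857 f [0.2  0.07 0.1 ] j [ 1.09  0.21  1.54 -0.    1.39 -0.15]
s 1 shift [-0.5267 -0.5015  0.0653] turn [-0.2511  0.2886  1.4131]
s -1 shift [-0.5267 -0.5015  0.0653] turn [-0.2999 -0.261  -1.6932]
```

play_rows(series=[[-0.5267, -0.5015, 0.03, -0.2511, 0.2886, 1.4131, 180], [-0.5267, -0.5015, 0.03, -0.2511, 0.2886, 1.4131, 180], [-0.5267, -0.5015, 0.03, -0.2511, 0.2886, 1.4131, 180], [-0.5267, -0.5015, 0.03, -0.2511, 0.2886, 1.4131, 180], [-0.5267, -0.5015, 0.03, -0.2511, 0.2886, 1.4131, 180], [-0.5267, -0.5015, 0.03, -0.2511, 0.2886, 1.4131, 180], [-0.5267, -0.5015, 0.03, -0.2511, 0.2886, 1.4131, 180], [-0.5267, -0.5015, 0.03, -0.2511, 0.2886, 1.4131, 180]])

```text
t: 1.1
eef_pos: [0.4178, 0.0971, 0.1808]
tcp_rot: [-2.237, -1.833, -0.399]
ft_force: [1.1, 0.4, 0.6]
gripper_width: 0.0253
gripper_force: 0.0
```

play_rows(series=[[0, 0, 0, 0, 0, 0, 180]])

```text
t: 1.23
eef_pos: [0.4191, 0.0943, 0.1805]
tcp_rot: [-2.243, -1.829, -0.397]
ft_force: [-1.5, 0.8, -0.3]
gripper_width: 0.025
gripper_force: 0.0
```

```bash
python3 -c "
from h import *
box();go(-.168,.021,.08,20,1)"
```

```text
t 1.225 tcp box 0.0071 0.1592 0.1245 w 0.025 f [-1.49  0.85 -0.29] j [-0.27 -0.15  2.    0.36  1.34 -0.16]
s 1 shift [-0.1784  0.14   -0.0177] turn [ 0.004  -0.001  -0.0097]
```

play_rows(series=[[-0.1784, 0.14, -0.0177, 0.004, -0.001, -0.0097, 176], [-0.1784, 0.14, -0.0177, 0.004, -0.001, -0.0097, 176], [-0.1784, 0.14, -0.0177, 0.004, -0.001, -0.0097, 176], [-0.1784, 0.14, -0.0177, 0.004, -0.001, -0.0097, 176], [-0.1784, 0.14, -0.0177, 0.004, -0.001, -0.0097, 176], [-0.1784, 0.14, -0.0177, 0.004, -0.001, -0.0097, 176]])

```text
t: 1.98
eef_pos: [0.521, -0.096, 0.1358]
tcp_rot: [-2.218, -1.851, -0.392]
ft_force: [-0.2, 0.3, 0.7]
gripper_width: 0.0268
gripper_force: 0.0
```

Run:
```python
from h import *
box();go(-.168,.021,.0085)
o=manip.get_obs();p,d=manip.get_image("wrist");np.savez("w0",p=p,d=d,pos=o["eef_pos"],rot=o["tcp_rot"])
cv2.imwrite("pics/w0.png",p[...,::-1])
```

```text
t 1.975 tcp box -0.1603 0.0228 0.0798 w 0.0268 f [-0.16  0.26  0.73] j [-0.56  0.23  1.7   0.33  1.36 -0.48]
s 1 shift [-0.0318  0.0019  0.0643] turn [-0.0059 -0.0021  0.0111]
```

View pics/w0.png

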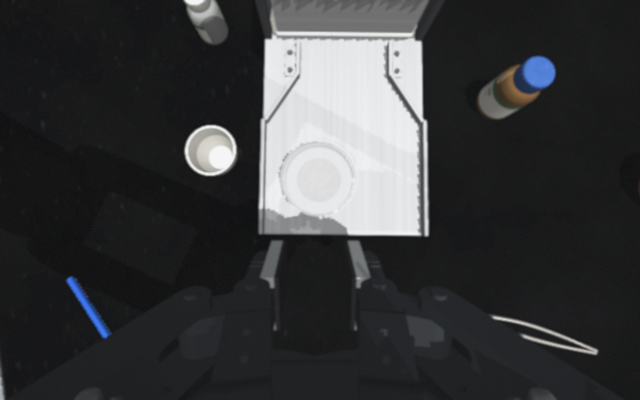

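Wrist view: the dish's lid is at (317,178) with a radius of about 37 px. The shelf front corners are at (259,235) and (427,236), and the fingertips straddle u≈315, in line with the dish.

Run:
```python
from h import *
z=np.load("w0.npz");c=manip.get_calibration("wrist");k=K(c);T=np.array(c["T_tool_cam"]);R=Ro.from_rotvec(z["rot"])
for (u,v),h in(((317,178),.016),((259,235),.010),((427,236),.010),((299,72),0.01),((388,72),.01),((264,40),0.),((422,40),0.)):
    q=cv2.undistortPoints(np.array([[[u,v]]],float),k,np.array(c["dist_coeffs"],float))[0,0]
    r=R.apply(T[:3,:3]@[*q,1]); o=R.apply(T[:3,3])+z["pos"]-O; w=o+r*(h-o[2])/r[2]; print((u,v),(w@X).round(4),(w@Y).round(4))
go(-.168,.0205,.0085)
```

```text
(317, 178) -0.119 0.0225
(259, 235) -0.1632 0.067
(427, 236) -0.1624 -0.0635
(299, 72) -0.0322 0.038
(388, 72) -0.0313 -0.0337
(264, 40) 0.0002 0.0687
(422, 40) 0.0019 -0.0649
s 1 shift [-0.032   0.0023  0.0645] turn [-0.0054 -0.0019  0.0116]
```

play_rows(series=[[-0.015, 0.0015, 0.005, -0.0054, -0.0019, 0.0116, 176], [-0.034, 0.0015, 0.035, -0.0054, -0.0019, 0.0116, 176], [-0.034, 0.0015, 0.0635, -0.0054, -0.0019, 0.0116, 176], [-0.034, 0.0015, 0.0635, -0.0054, -0.0019, 0.0116, 176], [-0.034, 0.0015, 0.0635, -0.0054, -0.0019, 0.0116, 176]])

```text
t: 2.65
eef_pos: [0.5218, -0.1085, 0.0657]
tcp_rot: [-2.236, -1.841, -0.395]
ft_force: [-0.3, -0.5, 0.7]
gripper_width: 0.0268
gripper_force: 0.0
```

Run:
```python
from h import *
box();go(-.148,.022,.008);go(-.090,.0015,.008)
```

```text
t 2.65 tcp box -0.1724 0.0197 0.0097 w 0.0268 f [-0.28 -0.5   0.73] j [-0.58  0.33  1.74  0.34  1.22 -0.53]
s 1 shift [ 0.0223 -0.0024  0.0099] turn [ 0.0031  0.0015 -0.0009]
s 1 shift [0.0769 0.018  0.0298] turn [ 0.0031  0.0015 -0.0009]
```

play_rows(series=[[0.0113, -0.0015, 0.0054, 0, 0, 0, 176], [0.0188, -0.0015, 0.0081, 0, 0, 0, 176], [0.0235, 0, 0.0098, 0, 0, 0, 176], [0.0282, 0.0015, 0.0115, 0, 0, 0, 176], [0.0329, 0.003, 0.0132, 0, 0, 0, 176], [0.0376, 0.0045, 0.0149, 0, 0, 0, 176], [0.0423, 0.006, 0.0166, 0, 0, 0, 176], [0.047, 0.0075, 0.0183, 0, 0, 0, 176]])

```text
t: 3.65
eef_pos: [0.5386, -0.0599, 0.0637]
tcp_rot: [-2.236, -1.839, -0.394]
ft_force: [-1.0, -0.4, -0.8]
gripper_width: 0.0263
gripper_force: 0.0
```

```bash
cat >> h.py <<'E'
def wrist(name):
    o=manip.get_obs();p,d=manip.get_image("wrist");cv2.imwrite(f"pics/{name}.png",p[...,::-1])
E
python3 - <<'E'
from h import *
box();wrist("w1");go(-.120,.012,.0085);go(-.088,.001,.0085)
E
```

```text
t 3.65 tcp box -0.1215 0.0125 0.0077 w 0.0263 f [-0.96 -0.44 -0.78] j [-0.49  0.33  1.75  0.36  1.19 -0.45]
s 1 shift [ 0.0011  0.0004 -0.0004] turn [ 0.0018  0.0004 -0.0014]
s 1 shift [0.0312 0.0113 0.0106] turn [ 0.0018  0.0004 -0.0014]
```

View pics/w1.png

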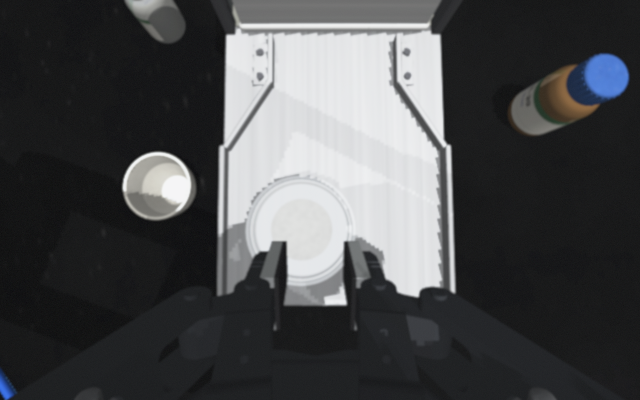

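The dish has moved up to (300,230) but slipped left in the finger cradle (finger mid u≈317), so only the left finger is pushing it. I'll back off, yaw the tool about 15° toward the lane, and re-seat the dish.

```bash
cat >> h.py <<'E'
def goy(bx,by,h,yaw,tilt=20):
    o=manip.get_obs(); R0=Ro.from_rotvec(o["tcp_rot"]); p=O+X*bx+Y*by+Z*h
    print((bx,by,yaw),"shift",R0.inv().apply(p-o["eef_pos"]).round(4),"turn",(R0.inv()*Ro.from_euler("z",yaw,degrees=True)*tgt(tilt,1)).as_rotvec().round(4))
def lid(u,v,h=.016):
    o=manip.get_obs();c=manip.get_calibration("wrist");T=np.array(c["T_tool_cam"]);R=Ro.from_rotvec(o["tcp_rot"])
    q=cv2.undistortPoints(np.array([[[u,v]]],float),K(c),np.array(c["dist_coeffs"],float))[0,0]
    r=R.apply(T[:3,:3]@[*q,1]); s=R.apply(T[:3,3])+o["eef_pos"]-O; w=s+r*(h-s[2])/r[2]; print((u,v),(w@X).round(4),(w@Y).round(4))
E
python3 - <<'E'
from h import *
lid(300,230);lid(219,200,.01);lid(449,200,.01);goy(-.145,.020,.0085,0);goy(-.145,.029,.0085,-15)
E
```

```text
(300, 230) -0.1177 0.0211
(219, 200) -0.101 0.0669
(449, 200) -0.1012 -0.0625
(-0.145, 0.02, 0) shift [-0.0224 -0.0075 -0.0089] turn [ 0.0018  0.0004 -0.0014]
(-0.145, 0.029, -15) shift [-0.0224 -0.0165 -0.0089] turn [-0.0876  0.0003  0.2446]
```

Run:
```python
from h import *
o=manip.get_obs();p,d=manip.get_image("wrist");c=manip.get_calibration("wrist");T=np.array(c["T_tool_cam"])
v,u=np.mgrid[0:400,0:640]
n=cv2.undistortPoints(np.stack([u,v],-1).reshape(-1,1,2).astype(float),K(c),np.array(c["dist_coeffs"],float)).reshape(400,640,2)
P=np.dstack([n*d[...,None],d])@T[:3,:3].T+T[:3,3]
for r,cc in((244,272),(248,272),(256,272),(270,280),(244,350),(256,350),(256,355),(300,250),(270,262)): print(r,cc,P[r,cc].round(4),p[r,cc])
W=Ro.from_rotvec(o["tcp_rot"]).apply(P.reshape(-1,3))+o["eef_pos"]-O; W=W.reshape(P.shape)
for r,cc in((200,300),(230,300),(183,300),(265,310),(150,300),(290,310)): print("w",r,cc,(W[r,cc]@X).round(4),(W[r,cc]@Y).round(4),W[r,cc][2].round(4))
p,d=manip.get_image("side");b=p[165:255,270:360,::-1];cv2.imwrite("pics/s2.png",cv2.resize(b,None,fx=6.5,fy=6.5,interpolation=2))
```

```text
244 272 [ 0.0112 -0.0198 -0.0373] [105 108 110]
248 272 [ 0.0115 -0.0192 -0.0424] [ 98 100 102]
256 272 [ 0.0118 -0.0181 -0.0508] [ 97 100 101]
270 280 [ 0.0098 -0.0141 -0.0588] [27 26 28]
244 350 [ 0.0112  0.0149 -0.0374] [113 117 118]
256 350 [ 0.0117  0.0136 -0.0506] [52 53 54]
256 355 [ 0.0115  0.0157 -0.0502] [116 120 121]
300 250 [ 0.0119 -0.0211 -0.0822] [32 34 36]
270 262 [ 0.0109 -0.0206 -0.0609] [80 83 84]
w 200 300 -0.1014 0.0212 0.0149
w 230 300 -0.1177 0.0211 0.0156
w 183 300 -0.092 0.0212 0.0144
w 265 310 -0.1364 0.0157 0.0157
w 150 300 -0.0704 0.0219 0.0
w 290 310 -0.1529 0.016 -0.0003
```

View pics/s2.png

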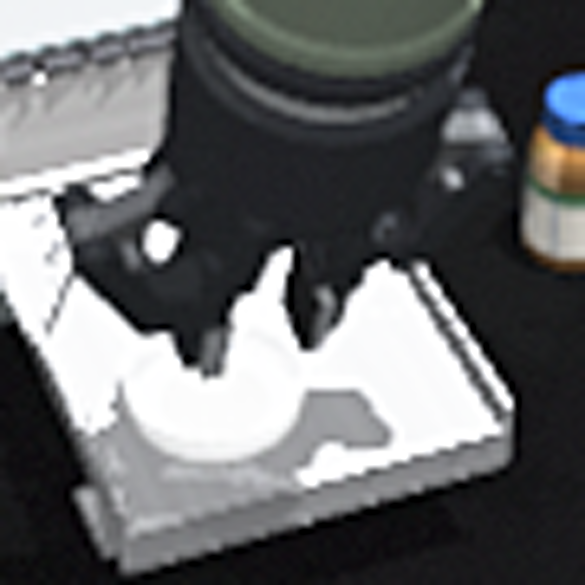

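The side view shows the fingertips at about crop (215,370) and (310,345), over the dish rather than behind it. I'll check where the tips really are.

Run:
```python
from h import *
o=manip.get_obs();R=Ro.from_rotvec(o["tcp_rot"]);k,d,T=cam("side")
for q in([0,0,0],[0,-.02,0],[0,.02,0],[0,-.02,-.034],[0,.02,-.034],[.011,.02,-.034]):
    w=R.apply(q)+o["eef_pos"];px=cv2.projectPoints(w[None],cv2.Rodrigues(T[:3,:3])[0],T[:3,3],k,d)[0][0,0];print(q,px,((px-[270,165])*6.5).round())
p,dd=manip.get_image("side"); P=cloud("side",dd)
for u,v in((215,355),(210,365),(215,372),(320,320),(315,340)):
    a,b=270+u/6.5,165+v/6.5; w=P[int(round(b)),int(round(a))]; print((u,v),R.inv().apply(w-o["eef_pos"]).round(4),w.round(3))
p,dd=manip.get_image("wrist");c=manip.get_calibration("wrist");T=np.array(c["T_tool_cam"]);print(c["vfov"])
for r in range(226,250,3):
    q=cv2.undistortPoints(np.array([[[272.,r]]]),K(c),np.array(c["dist_coeffs"],float))[0,0];print(r,(T[:3,:3]@(np.array([*q,1])*dd[r,272])+T[:3,3]).round(4),p[r,272])
```

```text
[0, 0, 0] [305.99073893 224.22238407] [234. 385.]
[0, -0.02, 0] [296.93997309 226.64989615] [175. 401.]
[0, 0.02, 0] [314.91251423 221.82905619] [292. 369.]
[0, -0.02, -0.034] [298.38990329 218.96951424] [185. 351.]
[0, 0.02, -0.034] [316.99560075 214.08662911] [305. 319.]
[0.011, 0.02, -0.034] [315.153388   209.54576332] [293. 290.]
(215, 355) [-0.0117 -0.0158 -0.0486] [ 0.518 -0.084  0.105]
(210, 365) [-0.0121 -0.0177 -0.0461] [ 0.516 -0.083  0.103]
(215, 372) [-0.0113 -0.0146 -0.0387] [ 0.52  -0.08   0.096]
(320, 320) [-0.0122  0.0165 -0.0577] [ 0.549 -0.094  0.114]
(315, 340) [-0.0115  0.0166 -0.0438] [ 0.55  -0.088  0.101]
62.68868310702011
226 [ 0.0079 -0.0239 -0.0059] [221 221 221]
229 [ 0.0061 -0.0239 -0.0059] [221 222 222]
232 [ 0.0046 -0.0239 -0.0066] [221 222 222]
235 [ 0.0028 -0.024  -0.0062] [221 222 222]
238 [ 0.0016 -0.0239 -0.0077] [224 226 227]
241 [ 0.0115 -0.0201 -0.0348] [159 162 164]
244 [ 0.0111 -0.0198 -0.0372] [106 109 109]
247 [ 0.0113 -0.0193 -0.0409] [ 97 100 100]
```

play_rows(series=[[-0.0428, -0.0085, -0.039, 0, 0, 0, 255], [-0.0428, -0.0085, -0.039, 0, 0, 0, 255], [-0.0428, -0.0085, -0.039, 0, 0, 0, 255], [-0.0428, -0.0085, -0.039, 0, 0, 0, 255], [-0.0428, -0.0085, -0.039, 0, 0, 0, 255]])

```text
t: 4.53
eef_pos: [0.5194, -0.1099, 0.0852]
tcp_rot: [-2.234, -1.84, -0.394]
ft_force: [0.2, -0.1, 0.0]
gripper_width: 0.0002
gripper_force: 0.0
```

Run:
```python
from h import *
box()
o=manip.get_obs();R=Ro.from_rotvec(o["tcp_rot"])
p,dd=manip.get_image("wrist");cv2.imwrite("pics/w2.png",p[...,::-1]);c=manip.get_calibration("wrist");T=np.array(c["T_tool_cam"])
for u in (300,306,330):
  for r in range(215,262,3):
    q=cv2.undistortPoints(np.array([[[u,r]]],float),K(c),np.array(c["dist_coeffs"],float))[0,0];w=T[:3,:3]@(np.array([*q,1])*dd[r,u])+T[:3,3]
    if abs(w[0])<.015 and w[2]<.02: print(u,r,w.round(4),p[r,u])
p,d=manip.get_image("side"); W=cloud("side",d);L=R.inv().apply((W-o["eef_pos"]).reshape(-1,3)).reshape(W.shape)
m=(abs(L[...,0])<.02)&(abs(L[...,1])<.05)&(L[...,2]<.03)&(L[...,2]>-.07)&(d>0)
print(m.sum(),np.percentile(L[m][:,2],[50,90,95,99,100]))
```

```text
t 4.525 tcp box -0.1743 0.0218 0.0292 w 0.0002 f [ 0.24 -0.14  0.01] j [-0.59  0.3   1.74  0.34  1.26 -0.52]
300 242 [ 0.0114 -0.0074 -0.0357] [81 83 84]
300 245 [ 0.0114 -0.0073 -0.0388] [93 96 97]
300 248 [ 0.0118 -0.0071 -0.0429] [ 96  99 100]
300 251 [ 0.0111 -0.007  -0.0446] [87 90 91]
300 254 [ 0.0116 -0.0068 -0.0485] [91 94 96]
300 257 [ 0.0115 -0.0067 -0.051 ] [94 97 98]
300 260 [ 0.0115 -0.0066 -0.0537] [95 97 98]
306 242 [ 0.0112 -0.0047 -0.0352] [114 118 118]
306 245 [ 0.0119 -0.0046 -0.04  ] [114 118 119]
306 248 [ 0.0114 -0.0045 -0.042 ] [114 117 118]
306 251 [ 0.0115 -0.0044 -0.0454] [114 117 119]
306 254 [ 0.0115 -0.0044 -0.0482] [114 117 119]
306 257 [ 0.0117 -0.0043 -0.0515] [111 113 115]
306 260 [ 0.0116 -0.0042 -0.054 ] [ 99 101 103]
330 251 [ 0.0117  0.0057 -0.0459] [93 96 97]
330 254 [ 0.0118  0.0055 -0.0489] [104 107 108]
330 257 [ 0.0115  0.0054 -0.0511] [107 111 112]
330 260 [ 0.0119  0.0053 -0.0544] [109 112 113]
159 [-0.04382586  0.02801671  0.02881013  0.02972192  0.02982607]
```

View pics/w2.png

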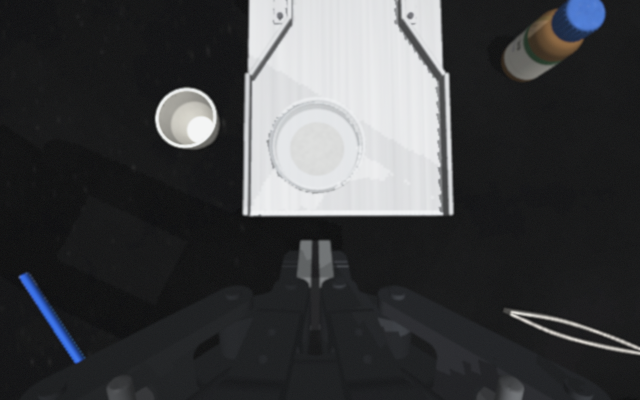

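The shut fingers also end at row 240, so the real tips sit about 34 mm behind the reported TCP in both cameras. The dish is untouched at (316,147). I'll work with the measured tip and check the gripper's front profile for lintel clearance.

```bash
cat >> h.py <<'E'
L=.0335
def tip(bx,by,h,yaw=0,tilt=20):
    o=manip.get_obs(); R0=Ro.from_rotvec(o["tcp_rot"]); Rt=Ro.from_euler("z",yaw,degrees=True)*tgt(tilt,1)
    p=O+X*bx+Y*by+Z*h+Rt.apply([0,0,L])
    print((bx,by,h,yaw,tilt),"shift",R0.inv().apply(p-o["eef_pos"]).round(4),"turn",(R0.inv()*Rt).as_rotvec().round(4))
def tb():
    o=manip.get_obs(); e=o["eef_pos"]-Ro.from_rotvec(o["tcp_rot"]).apply([0,0,L])-O; print("t",round(o["t"],2),"tip",(e@X).round(4),(e@Y).round(4),e[2].round(4),"w",round(o["gripper_width"],4),"f",o["ft_force"].round(2))
E
python3 - <<'E'
from h import *
o=manip.get_obs();R=Ro.from_rotvec(o["tcp_rot"])
p,d=manip.get_image("wrist");c=manip.get_calibration("wrist");T=np.array(c["T_tool_cam"])
v,u=np.mgrid[0:400,0:640]
n=cv2.undistortPoints(np.stack([u,v],-1).reshape(-1,1,2).astype(float),K(c),np.array(c["dist_coeffs"],float)).reshape(400,640,2)
P=np.dstack([n*d[...,None],d])@T[:3,:3].T+T[:3,3]
for z in np.arange(-.15,-.02,.01):
    m=(abs(P[...,2]-z)<.005)&(d>0); 
    if m.sum(): print(round(z,3),m.sum(),"maxx",P[m][:,0].max().round(4),"y",P[m][:,1].min().round(3),P[m][:,1].max().round(3))
p,d=manip.get_image("side");W=cloud("side",d);Q=R.inv().apply((W-o["eef_pos"]).reshape(-1,3)).reshape(W.shape)
for z in np.arange(-.21,-.02,.01):
    m=(abs(Q[...,2]-z)<.005)&(d>0)&(abs(Q[...,0])<.12)&(abs(Q[...,1])<.1)
    if m.sum(): print("side",round(z,3),m.sum(),Q[m][:,0].min().round(3),Q[m][:,0].max().round(3),"y",Q[m][:,1].min().round(3),Q[m][:,1].max().round(3))
tb();lid(316,147);tip(-.165,.022,.03);tip(-.165,.022,.008);tip(-.162,.022,.008,0,35)
E
```

```text
-0.13 622 maxx 0.0216 y -0.019 0.018
-0.12 9025 maxx 0.0212 y -0.063 0.061
-0.11 12747 maxx 0.0189 y -0.062 0.061
-0.1 9483 maxx 0.0187 y -0.054 0.053
-0.09 6886 maxx 0.0174 y -0.046 0.045
-0.08 4424 maxx 0.0148 y -0.038 0.037
-0.07 1377 maxx 0.0146 y -0.029 0.028
-0.06 654 maxx 0.0124 y -0.014 0.013
-0.05 710 maxx 0.0122 y -0.015 0.013
-0.04 522 maxx 0.012 y -0.014 0.013
-0.03 25 maxx 0.0115 y -0.007 0.005
side -0.21 48 -0.035 -0.0 y -0.035 0.024
side -0.2 384 -0.039 0.019 y -0.036 0.034
side -0.19 157 -0.039 0.011 y -0.036 0.028
side -0.18 158 -0.039 0.014 y -0.036 0.027
side -0.17 151 -0.039 0.012 y -0.036 0.028
side -0.16 66 -0.039 0.006 y -0.036 0.022
side -0.15 39 -0.012 0.007 y -0.038 -0.029
side -0.14 69 -0.02 0.007 y -0.042 -0.012
side -0.13 137 -0.021 0.01 y -0.057 0.058
side -0.12 258 -0.02 0.011 y -0.06 0.062
side -0.11 110 -0.019 -0.005 y -0.058 0.057
side -0.1 132 -0.019 0.007 y -0.051 0.053
side -0.09 125 -0.016 0.009 y -0.041 0.044
side -0.08 98 -0.016 0.007 y -0.033 0.034
side -0.07 28 -0.014 -0.007 y -0.016 0.025
side -0.06 27 -0.013 -0.006 y -0.012 0.008
side -0.05 37 -0.013 -0.002 y -0.012 0.015
side -0.04 28 -0.013 0.001 y -0.012 0.014
side -0.03 3 -0.012 -0.007 y -0.005 0.003
t 4.72 tip -0.1862 0.0214 0.0611 w 0.0001 f [-0.21 -0.26 -0.27]
(316, 147) -0.1211 0.0212
(-0.165, 0.022, 0.03, 0, 20) shift [ 0.0094 -0.0007  0.0365] turn [ 0.0013  0.0007 -0.0012]
(-0.165, 0.022, 0.008, 0, 20) shift [ 0.0018 -0.0007  0.0572] turn [ 0.0013  0.0007 -0.0012]
(-0.162, 0.022, 0.008, 0, 35) shift [ 0.0133 -0.0008  0.057 ] turn [ 0.0015  0.2625 -0.001 ]
```

```bash
python3 -c "
from h import *
tip(-.172,.0285,.03,-8);tip(-.170,.0285,.007,-8)"
```

```text
(-0.172, 0.0285, 0.03, -8, 20) shift [ 0.0027 -0.0056  0.034 ] turn [-0.0464  0.0006  0.13  ]
(-0.17, 0.0285, 0.007, -8, 20) shift [-0.0033 -0.0056  0.0563] turn [-0.0464  0.0006  0.13  ]
```

play_rows(series=[[0.0027, -0.0056, 0.02, -0.0464, 0.0006, 0.13, 176], [0.0027, -0.0056, 0.034, -0.0464, 0.0006, 0.13, 176], [0, -0.0056, 0.045, -0.0464, 0.0006, 0.13, 176], [-0.0033, -0.0056, 0.0563, -0.0464, 0.0006, 0.13, 176], [-0.0033, -0.0056, 0.0563, -0.0464, 0.0006, 0.13, 176]])

```text
t: 5.35
eef_pos: [0.5169, -0.0939, 0.0306]
tcp_rot: [-2.368, -1.688, -0.416]
ft_force: [-0.9, 0.8, 0.6]
gripper_width: 0.0267
gripper_force: 0.0
```

```bash
python3 -c "
from h import *
tb();tip(-.157,.0265,.007,-8);tip(-.115,.0165,.007,-8);tip(-.0797,.0065,.007,-8)"
```

```text
t 5.35 tip -0.1703 0.0288 0.0061 w 0.0267 f [-0.92  0.77  0.57]
(-0.157, 0.0265, 0.007, -8, 20) shift [0.013  0.0005 0.0038] turn [-0.0015 -0.0003 -0.0007]
(-0.115, 0.0165, 0.007, -8, 20) shift [0.0534 0.0045 0.0185] turn [-0.0015 -0.0003 -0.0007]
(-0.0797, 0.0065, 0.007, -8, 20) shift [0.0876 0.0095 0.0309] turn [-0.0015 -0.0003 -0.0007]
```

play_rows(series=[[0.008, 0.0003, 0.0023, 0, 0, 0, 176], [0.013, 0.0005, 0.0038, 0, 0, 0, 176], [0.02, 0.0012, 0.0063, 0, 0, 0, 176], [0.027, 0.0019, 0.0089, 0, 0, 0, 176], [0.034, 0.0026, 0.0114, 0, 0, 0, 176], [0.041, 0.0033, 0.014, 0, 0, 0, 176], [0.047, 0.0039, 0.0162, 0, 0, 0, 176], [0.0534, 0.0045, 0.0185, 0, 0, 0, 176]])

```text
t: 6.35
eef_pos: [0.5403, -0.0418, 0.0326]
tcp_rot: [-2.37, -1.689, -0.418]
ft_force: [-0.4, -1.2, 0.7]
gripper_width: 0.0266
gripper_force: 0.3
```

```bash
python3 -c "
from h import *
tb();wrist('w3');tip(-.0797,.0065,.007,-8)"
```

```text
t 6.35 tip -0.1147 0.0159 0.0081 w 0.0266 f [-0.42 -1.24  0.74]
(-0.0797, 0.0065, 0.007, -8, 20) shift [0.0327 0.0045 0.0132] turn [ 0.0003 -0.0005 -0.0001]
```

View pics/w3.png

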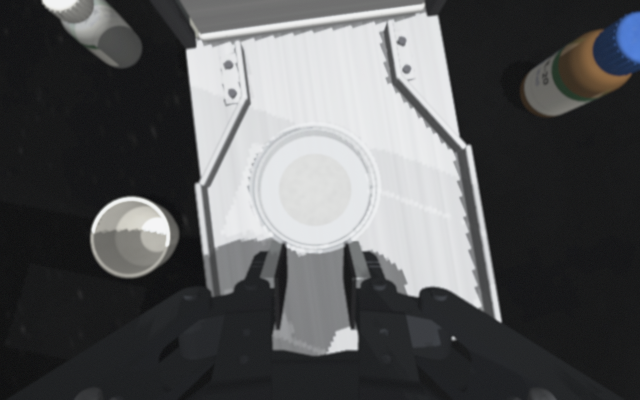

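The dish at (316,187) is now seated centrally in the cradle and moving toward the lane, so I'll continue.

play_rows(series=[[0.006, 0.0008, 0.0024, 0, 0, 0, 176], [0.012, 0.0016, 0.0048, 0, 0, 0, 176], [0.018, 0.0025, 0.0073, 0, 0, 0, 176], [0.024, 0.0033, 0.0097, 0, 0, 0, 176], [0.0285, 0.0039, 0.0115, 0, 0, 0, 176], [0.0327, 0.0045, 0.0132, 0, 0, 0, 176], [0.0327, 0.0045, 0.0132, 0, 0, 0, 176]])

```text
t: 7.28
eef_pos: [0.5559, -0.01, 0.0314]
tcp_rot: [-2.369, -1.69, -0.418]
ft_force: [0.1, -0.0, -0.0]
gripper_width: 0.0264
gripper_force: 0.0
```

Run:
```python
from h import *
tb()
o=manip.get_obs();p,d=manip.get_image("wrist")
g=cv2.GaussianBlur(cv2.cvtColor(p,cv2.COLOR_RGB2GRAY),(5,5),1)
print(cv2.HoughCircles(g,cv2.HOUGH_GRADIENT,1.5,60,param1=60,param2=30,minRadius=50,maxRadius=75))
# dish lid by depth height
c=manip.get_calibration("wrist");T=np.array(c["T_tool_cam"]);v,u=np.mgrid[0:400,0:640]
n=cv2.undistortPoints(np.stack([u,v],-1).reshape(-1,1,2).astype(float),K(c),np.array(c["dist_coeffs"],float)).reshape(400,640,2)
W=Ro.from_rotvec(o["tcp_rot"]).apply((np.dstack([n*d[...,None],d])@T[:3,:3].T+T[:3,3]).reshape(-1,3))+o["eef_pos"]-O
m=(W[:,2]>.0125)&(W[:,2]<.018)&(p.reshape(-1,3).min(1)>150)&((d.ravel())>0)
q=np.c_[W[m]@X,W[m]@Y];q=q[(abs(q[:,1])<.045)&(q[:,0]<0)];print(len(q),np.percentile(q,[1,50,99],axis=0))
tip(-.085,.004,.007,-3);tip(-.08,.001,.007,0);tip(-.05,.001,.007,0)
```

```text
t 7.28 tip -0.0805 0.0066 0.0068 w 0.0264 f [ 0.08 -0.05 -0.03]
[[[314.25  186.75   54.35 ]
  [404.25  260.25   60.95 ]
  [152.25    9.75   74.15 ]
  [174.75  161.25   64.25 ]
  [218.25   45.75   64.25 ]
  [293.25  116.25   60.95 ]
  [320.25  284.25   51.05 ]
  [129.75  315.75   53.3  ]
  [ 87.75   51.75   50.525]
  [398.25   78.75   56.   ]
  [591.75  102.75   54.8  ]
  [108.75  131.25   52.4  ]]]
13790 [[-0.07324971 -0.02544266]
 [-0.04567224  0.00258259]
 [-0.0174445   0.03042294]]
(-0.085, 0.004, 0.007, -3, 20) shift [-0.0036  0.0022 -0.0015] turn [ 0.0302  0.0001 -0.0822]
(-0.08, 0.001, 0.007, 0, 20) shift [0.0014 0.0039 0.0003] turn [ 4.810e-02  1.000e-04 -1.314e-01]
(-0.05, 0.001, 0.007, 0, 20) shift [ 0.0293 -0.0003  0.0104] turn [ 4.810e-02  1.000e-04 -1.314e-01]
```

play_rows(series=[[-0.006, 0.001, -0.0022, 0, 0, 0, 176], [-0.0061, 0.0034, -0.0024, 0.048, 0, -0.131, 176], [-0.0061, 0.0034, -0.0024, 0.048, 0, -0.131, 176], [-0.0061, 0.0034, -0.0024, 0.048, 0, -0.131, 176]])

```text
t: 7.82
eef_pos: [0.5566, -0.0178, 0.0314]
tcp_rot: [-2.235, -1.837, -0.393]
ft_force: [-1.2, 0.2, -0.1]
gripper_width: 0.0263
gripper_force: 0.0
```

```bash
python3 -c "
from h import *
tb();tip(-.08,.0015,.007);tip(-.04,.0015,.007);tip(-.008,.0015,.007)"
```

```text
t 7.83 tip -0.0882 0.0028 0.0069 w 0.0263 f [-1.16  0.25 -0.13]
(-0.08, 0.0015, 0.007, 0, 20) shift [0.0078 0.0013 0.0027] turn [ 0.0004  0.0001 -0.0029]
(-0.04, 0.0015, 0.007, 0, 20) shift [0.0453 0.0012 0.0163] turn [ 0.0004  0.0001 -0.0029]
(-0.008, 0.0015, 0.007, 0, 20) shift [0.0754 0.0011 0.0273] turn [ 0.0004  0.0001 -0.0029]
```

play_rows(series=[[0.0078, 0.0012, 0.0027, 0, 0, -0.003, 176], [0.0135, 0.0012, 0.0048, 0, 0, -0.003, 176], [0.019, 0.0012, 0.0068, 0, 0, -0.003, 176], [0.0245, 0.0012, 0.0088, 0, 0, -0.003, 176], [0.03, 0.0012, 0.0108, 0, 0, -0.003, 176], [0.0355, 0.0012, 0.0128, 0, 0, -0.003, 176], [0.041, 0.0012, 0.0148, 0, 0, -0.003, 176], [0.0453, 0.0012, 0.0163, 0, 0, -0.003, 176]])

```text
t: 8.82
eef_pos: [0.5674, 0.0298, 0.0317]
tcp_rot: [-2.231, -1.844, -0.394]
ft_force: [-0.5, 0.3, -0.2]
gripper_width: 0.0263
gripper_force: 0.1
```

```bash
python3 -c "
from h import *
tb();tip(-.02,.0015,.007);tip(-.006,.0015,.007)"
```

```text
t 8.82 tip -0.0394 0.0013 0.0072 w 0.0263 f [-0.46  0.27 -0.25]
(-0.02, 0.0015, 0.007, 0, 20) shift [ 0.0182 -0.0001  0.0068] turn [0.0002 0.0002 0.0024]
(-0.006, 0.0015, 0.007, 0, 20) shift [ 0.0314 -0.0001  0.0116] turn [0.0002 0.0002 0.0024]
```

play_rows(series=[[0.005, 0, 0.0018, 0, 0, 0, 176], [0.01, 0, 0.0037, 0, 0, 0, 176], [0.015, 0, 0.0056, 0, 0, 0, 176], [0.02, 0, 0.0074, 0, 0, 0, 176], [0.025, 0, 0.0092, 0, 0, 0, 176], [0.0285, 0, 0.0105, 0, 0, 0, 176], [0.0314, 0, 0.0116, 0, 0, 0, 176], [0.0314, 0, 0.0116, 0, 0, 0, 176]])

```text
t: 9.82
eef_pos: [0.5736, 0.0625, 0.0315]
tcp_rot: [-2.231, -1.844, -0.394]
ft_force: [0.2, -0.6, 0.4]
gripper_width: 0.0261
gripper_force: 0.0
```

play_rows(series=[[0, 0, 0, 0, 0, 0, 176], [0, 0, 0, 0, 0, 0, 176]])

```text
t: 10.07
eef_pos: [0.5737, 0.0621, 0.0316]
tcp_rot: [-2.231, -1.843, -0.394]
ft_force: [0.2, 0.8, -0.3]
gripper_width: 0.0266
gripper_force: 0.0
```

Run:
```python
from h import *
tb()
tip(-.06,.0015,.012);tip(-.13,.0015,.08)
a=manip.get_image("top")[0][165:255,210:380,::-1];b=manip.get_image("wrist")[0][...,::-1]
a=cv2.resize(a,(510,270));b=cv2.resize(b,(510,319));cv2.imwrite("pics/c.png",np.vstack([a,b]))
```

```text
t 10.07 tip -0.0065 0.0013 0.0071 w 0.0266 f [ 0.17  0.76 -0.31]
(-0.06, 0.0015, 0.012, 0, 20) shift [-0.0486 -0.0003 -0.0229] turn [0.0005 0.0002 0.0021]
(-0.13, 0.0015, 0.08, 0, 20) shift [-0.0911 -0.0003 -0.1108] turn [0.0005 0.0002 0.0021]
```

View pics/c.png

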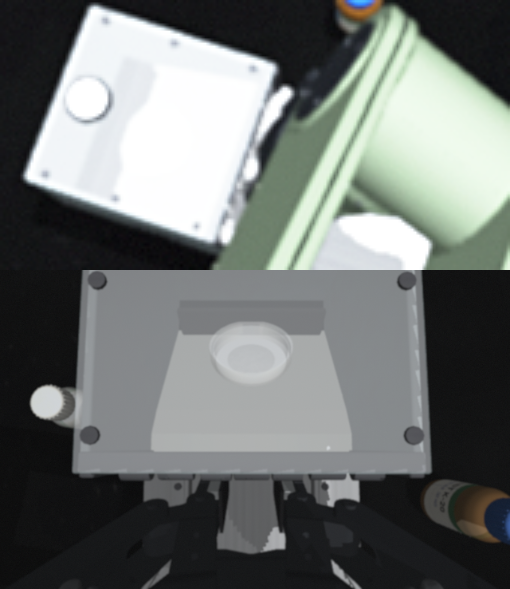

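The wrist view through the roof shows the dish at (250,352), down the chute at the buffer. Now I draw the fingers back.

play_rows(series=[[-0.012, 0, -0.0045, 0, 0, 0, 176], [-0.025, 0, -0.01, 0, 0, 0, 176], [-0.037, 0, -0.016, 0, 0, 0, 176], [-0.0486, 0, -0.0229, 0, 0, 0, 176], [-0.07, 0, -0.06, 0, 0, 0, 176], [-0.0911, 0, -0.11, 0, 0, 0, 176], [-0.0911, 0, -0.11, 0, 0, 0, 176], [-0.0911, 0, -0.11, 0, 0, 0, 176]])

```text
t: 11.18
eef_pos: [0.5498, -0.0589, 0.1036]
tcp_rot: [-2.232, -1.842, -0.394]
ft_force: [0.4, -0.3, -0.3]
gripper_width: 0.0267
gripper_force: 0.0
```

play_rows(series=[[0, 0, 0, 0, 0, 0, 176], [0, 0, 0, 0, 0, 0, 176], [0, 0, 0, 0, 0, 0, 176], [0, 0, 0, 0, 0, 0, 176], [0, 0, 0, 0, 0, 0, 176], [0, 0, 0, 0, 0, 0, 176], [0, 0, 0, 0, 0, 0, 176], [0, 0, 0, 0, 0, 0, 176]])

```text
t: 12.18
eef_pos: [0.5503, -0.0588, 0.1038]
tcp_rot: [-2.231, -1.843, -0.394]
ft_force: [0.1, -0.4, 0.7]
gripper_width: 0.0265
gripper_force: 0.0
```

play_rows(series=[[0, 0, 0, 0, 0, 0, 176], [0, 0, 0, 0, 0, 0, 176], [0, 0, 0, 0, 0, 0, 176], [0, 0, 0, 0, 0, 0, 176], [0, 0, 0, 0, 0, 0, 176], [0, 0, 0, 0, 0, 0, 176], [0, 0, 0, 0, 0, 0, 176], [0, 0, 0, 0, 0, 0, 176]])

```text
t: 13.18
eef_pos: [0.5503, -0.0587, 0.1038]
tcp_rot: [-2.231, -1.843, -0.394]
ft_force: [-0.1, -0.2, 0.3]
gripper_width: 0.0266
gripper_force: 0.0
```

```bash
python3 -c "
from h import *
tb();print(manip.job_done())"
```

```text
t 13.18 tip -0.1296 0.0012 0.0793 w 0.0266 f [-0.05 -0.22  0.26]
the job is handed in; nothing more can be done
None
```

I handed the job in at t = 13.2 s: the last picture shows the dish at the chute's buffer, and I then withdrew the fingers and waited about 2 s, but took no picture to confirm the flap had shut; no verdict was returned.

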